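# Pry the spring clip off the mould clamp spindle

## Task

Take the hooked pick from its rack, reach in at a slant under the clamp arm, hook the eye of the spring clip and pull the clip out of its spindle groove, leaving it lying flat on the stand's base plate, a finger's width clear of the spindle. Then hang the pick back upright in the rack's fork. Do not touch the clip with the gripper itself, and leave the two moulds and the jar where they are.

Things in the scene. Friction and masses are not known exactly. Their poses are not given: they have to be found in the camera images.
- pick: Hooked pick, 148 mm long, 110 g, hung upright in the rack. Origin: centre of the collar's underside; +z up the handle, +x the side the hook bends to. Collar 34 x 34 mm, z 0 to 5 mm. Wooden handle z 5 to 75 mm, 26 mm wide along x, 22 along y. Below, a straight 7 mm thick shank to z = -58 mm, then a hook bent 45 degrees towards +x, 17 mm long, with a round tip.
- pick_tip (a point): Centre of the round end (radius 3.5 mm) of the hook, at x = 12, z = -70 mm in the pick's frame. With the pick leaning about 38 degrees, handle and hook both away from the spindle, the hook points nearly straight down.
- clip: Dark steel spring clip, 81 mm long, 40 wide, 100 g, loose, flat on the base plate. Origin: underside, on the spindle axis while seated. Two sprung jaws 8 mm high reach to x = 14 mm and grip the groove; bridge at x = -12 to -24 mm; pulling eye at x = -37 to -65 mm. It comes off along its own -x: the jaws resist with about 5 to 12 N over the first 10 mm, then let go with a small jump.
- clip_eye (a point): Centre of the clip's square pulling eye, 51 mm from the clip's origin along -x and 6 mm above its underside. The hole is 16 x 16 mm, open above and below (the base plate is beneath it); its walls are 6 mm thick and 12 mm high.
- stand: Mould clamp stand, bolted down. Origin: spindle axis at table level. Base plate 20 mm thick, x -145 to 55, y -55 to 55 mm. Upright spindle 32 mm thick, with a groove 22 mm thick and 11 mm high right on the plate. Clamp arm over the clip's eye: 38 mm wide, x -60 to 32 mm, 92 to 106 mm above the plate, knob on top to 118 mm. It keeps an upright pick out. Seated clip: eye towards -x, +-8 deg.
- spindle (a point): Point on the spindle axis at the top face of the base plate (20 mm above the table).
- rack: Grey tool rack, fixed. Origin: on the table below the seat. Base x -40 to 60, y -40 to 40, 12 mm high. Two prongs, top at 100 mm, 12 mm thick, x -25 to 27 mm, with a 16 mm gap between them (y -8 to 8), outer sides at y = +-26 mm; open at -x, a post as high as the prongs at x = 27 to 41 mm. The pick's collar lies on the prongs, its shank hangs in the gap, hook towards -x.
- rack_seat (a point): Where the centre of the underside of the pick's collar sits when hung: top of the prongs, middle of the gap.
- mould_a: Yellow rubber mould block 110 x 75 x 34 mm, bystander. Origin: centre of the underside.
- mould_b: A second such mould block, bystander. Origin: centre of the underside.
- jar: Jar with black cap, 64 mm diameter, 75 mm high, bystander. Origin: centre of the underside.
There are look-alikes about, which are no part of the job. Leave any red or turquoise look-alike of the pick alone. There is more than one size of the rack; the one meant has the size given above.

How it is judged:
By the outcome, as a careful person would: the job done as asked, in the order asked, and still so for the second after the job is handed in, with the robot touching nothing.
It also fails if it takes over 51 s, if anything falls off the work surface, if the arm or the gripper's body presses on something with over 40 N, if the wrist force passes 120 N, or if a joint passes its speed limit or range.

## Robot

A 7-joint arm with a two-finger parallel gripper is mounted at the origin on the work surface. World frame = base frame: x ahead of the robot, y to its left, z up, the work surface at z = 0. Lengths are in m, angles in degrees, forces in N, time in s.
With the tool pointing down it reaches from about 0.425 to 1.025 m from the base axis. Payload 9.4 kg.
Tool frame: the origin (TCP) lies midway between the tips of the shut fingers; the grasp point (between the pads) lies 19 mm behind it; z points along the fingers, y is the line along which they close (so a half turn about z gives the same grasp; the last joint's range is limited). The gripper opens to 93 mm and grips with 3 to 60 N. Pads are 15 mm wide; open, the fingers measure 128 mm over their backs; the gripper's body (75 mm by 188 mm) begins 65 mm behind the grasp point.
Start: joints at [70.777, 34.337, -0.143, 91.639, 0.103, 54.024, -4.572], TCP at [0.186, -0.701, 0.219] pointing down, gripper open.
Joint ranges: [-147.43, 147.43], [-19.82, 112.94], [-74.19, 73.91], [6.32, 146.72], [-59.91, 239.91], [6.04, 106.73], [-150.56, 150.56]. Speed limits (degrees/s): [127.2, 127.2, 172.46, 172.46, 180, 180, 180].

## Interface

Orientations are given as [roll, pitch, yaw] about the fixed x, y, z axes, in that order (R = Rz(yaw) Ry(pitch) Rx(roll)).
In Python, from rig import r gives the robot as it stands.
- The arm moves only by the tool play_rows, never from a script. Its argument "series" is one flat list of numbers, 7 for each row, row after row: the turn, a rotation vector about the tool's x, y, z as a fraction of full scale, then the shift along the tool's x, y, z as a fraction of full scale, then the gripper command: -1 is fully open, 1 is shut, values between are in proportion. In form: [wx, wy, wz, tx, ty, tz, jaw, wx, wy, wz, tx, ty, tz, jaw, ...]. A call has 1 to 8 rows; each row is the pose to reach, as a shift and turn from the pose commanded when the call began, along the tool's axes at that moment; what a row does not reach only later rows make up. Full scale, the value 1, is 400 mm for a shift and 60 degrees for a turn. A row lasts 1/12 s, in which the tool goes at most 41.7 mm and 7.16 degrees, less where a joint would pass 70% of its speed; a pose out of reach is approached as far as the arm can. A call with a number of a shift or a turn outside -1 to 1 is refused whole. A call with a gripper value outside its range is refused whole. The fingers move at their own pace and stop on an object; "newtons" is the grip in N (left out, the last holds). Time passes only in rows, so rows that repeat a pose let the fingers close. It gives the time, the measured TCP pose, the force, the opening and the grip force at its end, in the units of the state.
- r.get_state(): the state, without advancing time (a new reading comes with each control period).
- r.get_image(name): name is "scene" or "top" or "wrist"; returns a dict with "img" (420x560x3 uint8, red, green, blue), "camera_matrix" (3x3 intrinsics, pixels), "D" ([k1, k2, p1, p2, k3] as OpenCV has them; the pictures are not rectified), "pose" (4x4, takes a point from camera to world coordinates); the wrist camera has in their place "hand_eye" (4x4, takes a point from camera to tool coordinates, whose origin is the TCP and whose axes are the flange's). Camera axes: x right, y down, z forward; pixel columns grow to the right and rows downward; lengths in m; the calibration is good to about 2 mm. A picture is of the moment at which its call begins: read the wrist's pose just before it. There is no depth.
- r.hand_in(): hands the job in; it is judged then, once.
Trained networks look in a picture, given as the dict that the camera call returned (one of the last four; its "shot" number tells which), for a name from the list of things; names that differ only in an ending like _2 or _b are one class to them, and where a whole thing is asked for, a point or a joint stands for the part that bears it (a point fixed in the world has none). Each returns a list of dicts, best first, with "score" (0 to 1); they miss things now and then, are a little off and sometimes report something else, mostly with a low value. They report only what shows in the picture. A call takes as long as a camera call. They do not tell look-alikes from the thing itself.
- r.look_for(picture, label): "rect" ([centre column, centre row, width, height] as shares, 0 to 1, of the picture: columns of its width, rows of its height, round what is visible of it).
- r.regions_of(picture, label): "mask" (420x560 bool, what is visible of it) and "rect" ([centre column, centre row, width, height] as shares, 0 to 1, of the picture: columns of its width, rows of its height, round what is visible of it).
The state is a dict: "clock": time; "qpos": joint angles; "qvel": joint speeds; "joint_torque": joint torques, N m; "eef_pos": TCP position; "tcp_rot": TCP orientation; "wrist_force": force on the tool from outside, world axes, zero at the start; "ft_torque": the same for the moment, N m; "finger_gap": finger opening in m; "grip_force": force on a finger pad.
Only numpy, scipy, OpenCV 4.12 (cv2) and the standard library are available. Lean on these libraries where they do the work, as an engineer would, in place of code of your own. Each camera call takes 0.05 s, during which the arm holds its last target. There are 200 camera calls.

## Working session

There is one attempt and no reset: what is moved stays moved. The work goes in short steps, Python scripts to look and compute and a tool call to move; the robot and the scene stay as the last step left them, time stands still between calls to the robot, and variables do not carry over. Pictures are saved under pics/ and viewed, at most 10 in all, crops included, and the job is handed in when it is done.

Besides the shell and the picture viewer there is one more tool, called after "Emit:" by a JSON object that holds its "fn" and its "kwargs". play_rows: Moves the arm, as the interface text tells. Shift numbers are shares of 400 mm and turn numbers shares of 60 degrees, none past 1 either way. Its arguments: {"type":"object","properties":{"series":{"type":"array","items":{"type":"number"}},"newtons":{"type":"number"}},"required":["series"]}

```bash
ls; mkdir -p pics
python3 - <<'E'
from rig import r
import cv2,numpy as np
s=r.get_state();print({k:np.round(v,3).tolist() if not isinstance(v,str) else v for k,v in s.items()})
for n in ("scene","top"):
    p=r.get_image(n);cv2.imwrite(f"pics/{n}0.png",p["img"][:,:,::-1])
    print(n,np.round(p["pose"],3).tolist(),np.round(p["camera_matrix"],1).tolist())
    for l in ("pick","clip","stand","rack","clip_eye","spindle","rack_seat","mould_a","jar","pick_tip"):
        try: print(l,[(round(d["score"],2),np.round(np.array(d["rect"])*[560,420,560,420]).tolist()) for d in r.look_for(p,l)])
        except Exception as e: print(l,e)
E
```

```text
pics
{'clock': 0.0, 'qpos': [70.78, 34.385, -0.145, 91.68, 0.104, 54.023, -4.572], 'qvel': [0.028, -0.016, 0.029, -0.003, -0.027, 0.006, 0.092], 'joint_torque': [-0.002, -76.505, 1.498, -25.235, -0.052, 0.017, 0.0], 'eef_pos': [0.185, -0.7, 0.218], 'tcp_rot': [-179.913, 0.009, 14.828], 'wrist_force': [0.284, -0.233, 1.135], 'ft_torque': [0.047, 0.032, -0.047], 'grip_force': 0.0, 'finger_gap': 0.093}
scene [[0.689, 0.577, -0.438, 1.041], [0.725, -0.551, 0.414, -0.542], [-0.002, -0.603, -0.798, 1.024], [0.0, 0.0, 0.0, 1.0]] [[513.2, 0.0, 279.3], [0.0, 513.2, 210.0], [0.0, 0.0, 1.0]]
pick [(0.87, [125.0, 265.0, 60.0, 21.0]), (0.69, [143.0, 354.0, 71.0, 28.0]), (0.62, [185.0, 260.0, 25.0, 37.0])]
clip [(0.54, [339.0, 212.0, 30.0, 12.0])]
stand []
rack [(0.89, [215.0, 195.0, 66.0, 79.0]), (0.72, [198.0, 287.0, 57.0, 60.0]), (0.55, [263.0, 358.0, 84.0, 84.0])]
clip_eye [(0.77, [338.0, 208.0, 34.0, 15.0])]
spindle [(0.59, [328.0, 205.0, 85.0, 62.0])]
rack_seat [(0.91, [199.0, 287.0, 56.0, 56.0]), (0.85, [265.0, 359.0, 81.0, 89.0]), (0.8, [214.0, 196.0, 65.0, 75.0])]
mould_a [(0.75, [419.0, 
[... 349 characters left out ...]
.0, 1.0]]
pick [(0.93, [399.0, 284.0, 39.0, 35.0]), (0.77, [375.0, 220.0, 18.0, 19.0]), (0.59, [422.0, 209.0, 31.0, 30.0])]
clip [(0.6, [237.0, 205.0, 21.0, 6.0])]
stand []
rack [(0.93, [308.0, 280.0, 58.0, 63.0]), (0.92, [367.0, 148.0, 53.0, 67.0]), (0.91, [367.0, 225.0, 34.0, 39.0])]
clip_eye []
spindle [(0.63, [240.0, 207.0, 74.0, 69.0])]
rack_seat [(0.9, [367.0, 147.0, 60.0, 65.0]), (0.66, [365.0, 222.0, 31.0, 36.0]), (0.57, [307.0, 278.0, 56.0, 63.0])]
mould_a [(0.69, [150.0, 213.0, 32.0, 39.0]), (0.68, [181.0, 163.0, 35.0, 42.0])]
jar [(0.9, [313.0, 150.0, 21.0, 28.0])]
pick_tip [(0.94, [401.0, 282.0, 35.0, 42.0]), (0.75, [416.0, 206.0, 21.0, 21.0]), (0.48, [373.0, 221.0, 19.0, 16.0])]
```

Run:
```python
import cv2
a=cv2.imread("pics/scene0.png")[120:420,60:460];cv2.imwrite("pics/s1.png",cv2.resize(a,None,fx=2,fy=2,interpolation=3))
a=cv2.imread("pics/top0.png")[90:340,120:460];cv2.imwrite("pics/t1.png",cv2.resize(a,None,fx=2.35,fy=2.35,interpolation=3))
```

```text
(no output)
```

View pics/s1.png

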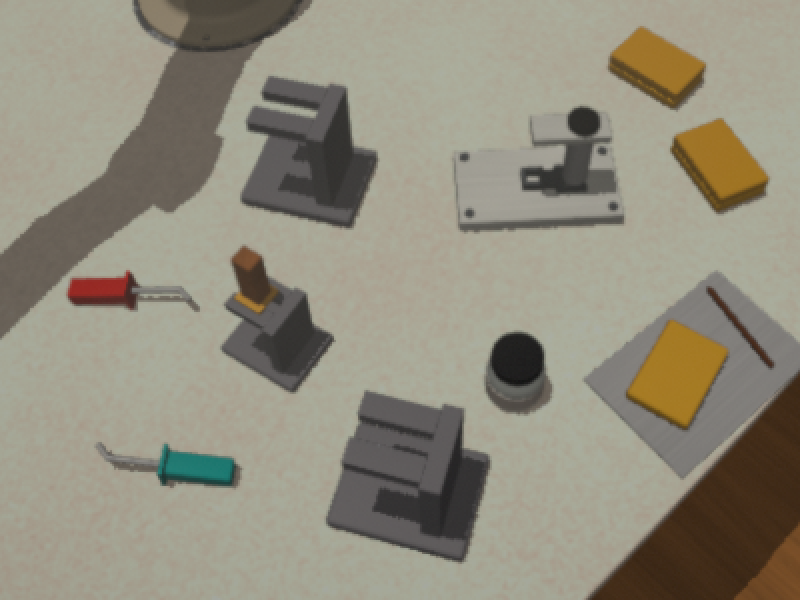

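View pics/t1.png

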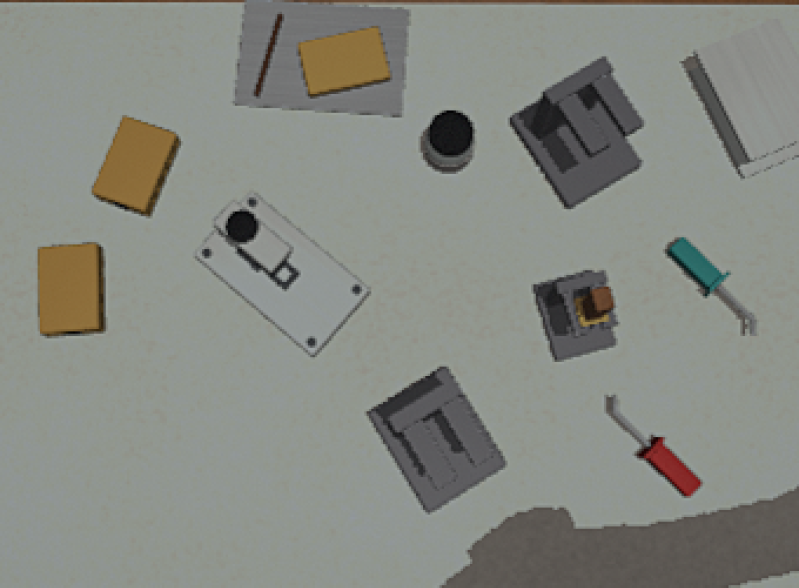

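The pick with a brown handle hangs in the small rack, at about (185,262) in scene and (367,222) in top. The two larger racks are decoys. The stand is at (240,205) in top, with the clip's eye pointing lower right at about (241,205). I'll fit the poses from the corners.

```bash
cat > h.py <<'E'
import numpy as np,cv2
from scipy.spatial.transform import Rotation as R
from scipy.optimize import least_squares
from rig import r
def save(p,f): cv2.imwrite(f,p["img"][:,:,::-1])
def tcp(s): 
    T=np.eye(4);T[:3,:3]=R.from_euler("xyz",s["tcp_rot"],degrees=True).as_matrix();T[:3,3]=s["eef_pos"];return T
def shot(n):
    s=r.get_state();p=r.get_image(n)
    p["T"]=tcp(s)@np.array(p["hand_eye"]) if n=="wrist" else np.array(p["pose"]); return p
def proj(p,X):
    W=np.linalg.inv(p["T"]);return cv2.projectPoints(np.array(X,float).reshape(-1,3),cv2.Rodrigues(W[:3,:3])[0],W[:3,3],np.array(p["camera_matrix"]),np.array(p["D"]))[0][:,0]
def on_plane(p,uv,z):
    n=cv2.undistortPoints(np.array(uv,float).reshape(-1,1,2),np.array(p["camera_matrix"]),np.array(p["D"]))[:,0]
    d=np.c_[n,np.ones(len(n))]@p["T"][:3,:3].T;o=p["T"][:3,3];return o+d*((z-o[2])/d[:,2])[:,None]
def place(q,M): # q=x,y,yaw(deg)
    return np.array(M,float)@R.from_euler("z",q[2],degrees=True).as_matrix().T+[q[0],q[1],0]
def fit(obs,q0): # obs: list of (pic, model pts, pixels)
    f=lambda q:np.concatenate([(proj(p,place(q,M))-np.array(U)).ravel() for p,M,U in obs])
    s=least_squares(f,q0,x_scale=[.01,.01,1],loss="soft_l1");return s.x,np.round(f(s.x).reshape(-1,2),1)
def go(pos,Rt): # shift and turn, in shares, from measured pose
    T=tcp(r.get_state());sh=T[:3,:3].T@(np.array(pos)-T[:3,3])/.4
    w=np.degrees((R.from_matrix(T[:3,:3]).inv()*Rt).as_rotvec())/60
    print("turn",np.round(w,4).tolist(),"shift",np.round(sh,4).tolist(),"rows>=",round(max(np.linalg.norm(sh)*400/41.7,np.linalg.norm(w)*60/7.16),1))
E
python3 - <<'E'
from h import *
t=shot("top");s=shot("scene")
ct=lambda a:np.array(a)/2.35+[120,90]-.3
cs=lambda a:np.array(a)/2+[60,120]-.25
pl=lambda x,y,z:[x/1000,y/1000,z/1000]
q,e=fit([(t,[pl(55,-55,20),pl(55,55,20),pl(-145,55,20),pl(-145,-55,20)],ct([(255,192),(195,256),(313,352),(370,291)]))],[.57,.07,50]);print("stand t",q,e.tolist())
q,e=fit([(s,[pl(-145,55,20),pl(-145,-55,20),pl(55,-55,20)],cs([(455,152),(460,222),(623,215)]))],[.57,.07,50]);print("stand s",q,e.tolist())
q,e=fit([(t,[pl(60,40,12),pl(-40,40,0),pl(-40,-40,0)],ct([(533,285),(557,361),(616,345)]))],[.5,-.3,17]);print("rack t",q,e.tolist())
q,e=fit([(s,[pl(-40,-40,12),pl(-40,40,12),pl(60,-40,12),pl(60,40,12)][0:3:2]+[pl(60,40,12)],cs([(222,346),(293,385),(332,336)]))],[.5,-.3,17]);print("rack s",q,e.tolist())
E
```

```text
stand t [ 0.60326115  0.09848356 49.39297162] [[-0.8, -0.7], [-0.4, -0.6], [0.3, 2.5], [0.9, 0.1]]
stand s [ 0.60370247  0.09936742 49.34719459] [[-0.6, -0.7], [-0.3, 0.3], [1.2, 0.1]]
rack t [ 0.51414057 -0.30429876 16.08903762] [[0.1, -0.1], [-0.4, 0.4], [0.3, -0.3]]
rack s [ 0.51156367 -0.30236046 15.00963314] [[-0.9, -0.2], [-0.2, 2.0], [1.4, -1.3]]
```

Run:
```python
from h import *
p=shot("wrist");print(np.round(p["hand_eye"],3).tolist(),p["camera_matrix"][0][0])
go([.513,-.303,.30],R.from_euler("xyz",[180,0,105.5],degrees=True))
```

```text
[[-0.001, -0.968, -0.251, 0.068], [1.0, -0.001, -0.0, 0.001], [-0.0, -0.251, 0.968, -0.166], [0.0, 0.0, 0.0, 1.0]] 325.6070758875935
turn [-0.0001, -0.0, -1.5112] shift [1.046, -0.7519, -0.2035] rows>= 12.7
```

Emit:
{"fn": "play_rows", "kwargs": {"series": [0,0,-0.75,0.6,-0.43,-0.2,-1,0,0,-0.75,0.6,-0.43,-0.2,-1,0,0,-0.75,0.6,-0.43,-0.2,-1,0,0,-0.75,0.6,-0.43,-0.2,-1,0,0,-0.75,0.6,-0.43,-0.2,-1,0,0,-0.75,0.6,-0.43,-0.2,-1,0,0,-0.75,0.6,-0.43,-0.2,-1]}}

```text
clock: 1.83
eef_pos: [0.3656, -0.4822, 0.2957]
tcp_rot: [180.0, 0.0, 60.2]
wrist_force: [-0.4, -0.8, -0.2]
finger_gap: 0.0934
grip_force: 0.0
```

Run:
```python
from h import *
print(r.get_state()["clock"]);go([.513,-.303,.30],R.from_euler("xyz",[180,0,105.5],degrees=True))
```

```text
1.8333
turn [0.0002, 0.0005, -0.7544] shift [0.5719, 0.0975, -0.011] rows>= 6.3
```

Emit:
{"fn": "play_rows", "kwargs": {"series": [0,0,-0.755,0.572,0.0975,-0.011,-1,0,0,-0.755,0.572,0.0975,-0.011,-1,0,0,-0.755,0.572,0.0975,-0.011,-1,0,0,-0.755,0.572,0.0975,-0.011,-1,0,0,-0.755,0.572,0.0975,-0.011,-1,0,0,-0.755,0.572,0.0975,-0.011,-1,0,0,-0.755,0.572,0.0975,-0.011,-1,0,0,-0.755,0.572,0.0975,-0.011,-1]}}

```text
clock: 2.5
eef_pos: [0.5146, -0.3039, 0.2994]
tcp_rot: [180.0, -0.0, 105.4]
wrist_force: [-0.5, 0.2, -0.5]
finger_gap: 0.0932
grip_force: 0.0
```

Run:
```python
from h import *
p=shot("wrist");save(p,"pics/w1.png");np.save("w1.npy",p,allow_pickle=True)
print(r.get_state()["eef_pos"],r.get_state()["tcp_rot"])
q=[.513,-.303,15.6]
M=[[a,b,c] for a in(-.013,.013) for b in (-.011,.011) for c in [.175]]
for P in (M,[[.041,.026,.1],[.041,-.026,.1],[-.025,.026,.1],[-.025,-.026,.1],[-.025,.008,.1]]): print(np.round(proj(p,place(q,P))).tolist())
```

```text
[ 0.51355984 -0.30538792  0.2992243 ] [-1.79986669e+02  3.75240308e-03  1.05110010e+02]
[[264.0, 211.0], [263.0, 187.0], [292.0, 211.0], [292.0, 187.0]]
[[314.0, 161.0], [313.0, 206.0], [255.0, 161.0], [256.0, 207.0], [256.0, 177.0]]
```

View pics/w1.png

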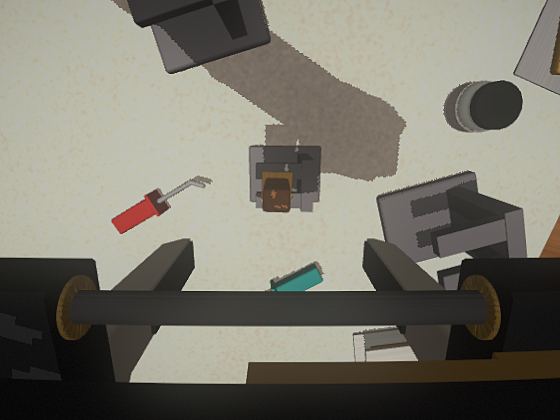

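The wrist view shows the brown handle at about cols 262–292, rows 178–213, with the small rack behind it. That agrees with the predicted pose. I'll zoom in with an overlay.

Run:
```python
from h import *
p=np.load("w1.npy",allow_pickle=True).item()
q=[.513,-.303,15.6];S=7
im=cv2.resize(p["img"][135:220,235:335,::-1],None,fx=S,fy=S,interpolation=0)
def box(x0,x1,y0,y1,z0,c):
    P=proj(p,place(q,[[x0,y0,z0],[x1,y0,z0],[x1,y1,z0],[x0,y1,z0]]));cv2.polylines(im,[np.int32((P-[235,135]+.5)*S)],True,c,1)
box(-.013,.013,-.011,.011,.175,(0,255,255));box(-.017,.017,-.017,.017,.105,(0,255,0));box(-.04,.06,-.04,.04,.012,(255,0,0));box(.027,.041,-.026,.026,.1,(255,0,255))
cv2.imwrite("pics/w1z.png",im)
```

```text
(no output)
```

View pics/w1z.png

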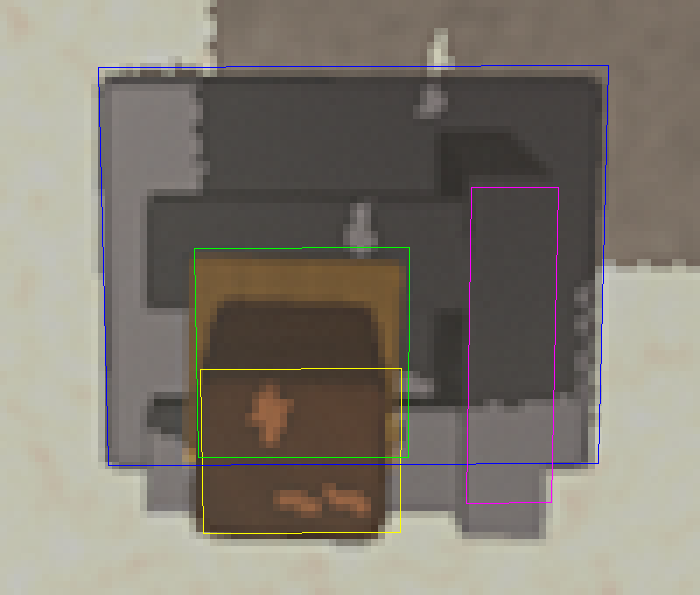

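Run:
```python
from h import *
go([.5126,-.304,.111],R.from_euler("xyz",[180,0,105.5],degrees=True))
```

```text
turn [-0.0002, 0.0001, -0.0065] shift [0.004, -0.0013, 0.4706] rows>= 4.5
```

Emit:
{"fn": "play_rows", "kwargs": {"series": [0,0,-0.0065,0.004,-0.0013,0.1,-1,0,0,-0.0065,0.004,-0.0013,0.2,-1,0,0,-0.0065,0.004,-0.0013,0.3,-1,0,0,-0.0065,0.004,-0.0013,0.4,-1,0,0,-0.0065,0.004,-0.0013,0.47,-1,0,0,-0.0065,0.004,-0.0013,0.47,-1,0,0,-0.0065,0.004,-0.0013,0.47,-1]}}

```text
clock: 3.13
eef_pos: [0.5114, -0.3048, 0.1106]
tcp_rot: [-179.9, -0.1, 105.4]
wrist_force: [0.2, -0.1, 0.5]
finger_gap: 0.0931
grip_force: 0.0
```

Emit:
{"fn": "play_rows", "kwargs": {"series": [0,0,0,0,0,0,0.2,0,0,0,0,0,0,0.4,0,0,0,0,0,0,0.6,0,0,0,0,0,0,1,0,0,0,0,0,0,1,0,0,0,0,0,0,1,0,0,0,0,0,0,1,0,0,0,0,0,0,1], "newtons": 55}}

```text
clock: 3.8
eef_pos: [0.5125, -0.3042, 0.1114]
tcp_rot: [180.0, 0.0, 105.5]
wrist_force: [0.3, -0.4, -0.8]
finger_gap: 0.0442
grip_force: 0.0
```

Emit:
{"fn": "play_rows", "kwargs": {"series": [0,0,0,0,0,0,1,0,0,0,0,0,0,1,0,0,0,0,0,0,1,0,0,0,0,0,0,1,0,0,0,0,0,0,1,0,0,0,0,0,0,1]}}

```text
clock: 4.3
eef_pos: [0.5126, -0.3041, 0.1112]
tcp_rot: [-180.0, -0.0, 105.5]
wrist_force: [0.3, 0.6, -1.1]
finger_gap: 0.0259
grip_force: 54.5
```

Run:
```python
from h import *
s=r.get_state();print(s["eef_pos"],s["tcp_rot"],s["wrist_force"])
```

```text
[ 0.51257632 -0.30410442  0.11119637] [-1.79998208e+02 -6.40133138e-03  1.05521095e+02] [ 0.30815284  0.63419986 -1.09050786]
```

Run:
```python
from h import *
t=shot("top");s=shot("scene");save(t,"pics/t2.png")
ct=lambda a:np.array(a)/2.35+[120,90]-.3
cs=lambda a:np.array(a)/2+[60,120]-.25
B=np.array([[60,40,12],[-40,40,12],[-40,-40,12],[60,-40,12]])/1000
def f(v):
    q=v[:3];k=v[3]
    return np.r_[(proj(t,place(q,B[[0,1,2]]*k))-ct([(368,412),(432,511),(505,465)])).ravel(),(proj(s,place(q,B[[1,2,3]]*k))-cs([(243,198),(352,220),(377,150)])).ravel()]
for idx in ((0,),):
    o=least_squares(f,[.37,-.12,33,1.4],x_scale=[.01,.01,1,.1],loss="soft_l1");print(o.x,np.round(f(o.x),1))
```

```text
[ 0.3570613  -0.13549166 70.24033433  1.35725298] [ -0.9  23.9  17.   -1.8  -1.7 -18.6   0.8 -21.7 -40.4  -0.4  -0.5  16.3]
```

Emit:
{"fn": "play_rows", "kwargs": {"series": [0,0,0,0,0,-0.07,1,0,0,0,0,0,-0.14,1,0,0,0,0,0,-0.21,1,0,0,0,0,0,-0.28,1,0,0,0,0,0,-0.35,1,0,0,0,0,0,-0.4,1]}}

```text
clock: 4.9
eef_pos: [0.5128, -0.3042, 0.2737]
tcp_rot: [179.9, 0.1, 105.5]
wrist_force: [-0.6, 0.0, -1.6]
finger_gap: 0.0255
grip_force: 54.5
```

Run:
```python
from h import *
t=shot("top");s=shot("scene")
ct=lambda a:np.array(a)/2.35+[120,90]-.3
cs=lambda a:np.array(a)/2+[60,120]-.25
B=np.array([[60,40,12],[-40,40,12],[-40,-40,12],[60,-40,12],[41,-26,100],[41,26,100]])/1000
def f(v):
    q=v[:3];k=v[3]
    return np.r_[(proj(t,place(q,B[[0,1,2]]*k))-ct([(368,412),(432,511),(505,465)])).ravel(),(proj(s,place(q,B[[2,3,0,4]]*k))-cs([(243,198),(352,220),(377,150),(329,107)])).ravel()]
o=least_squares(f,[.37,-.12,33,1.4],x_scale=[.01,.01,1,.1],loss="soft_l1");print(o.x,np.round(f(o.x),1).tolist())
big=o.x
# clip eye detections
for n,p in (("top",t),("scene",s)):
    for l in ("clip","clip_eye"):
        for d in r.regions_of(p,l)[:1]:
            m=d["mask"];v,u=np.nonzero(m);print(n,l,round(d["score"],2),u.min(),u.max(),v.min(),v.max(),on_plane(p,[[u.mean(),v.mean()]],.03).round(4))
a=t["img"][150:250,190:300,::-1];cv2.imwrite("pics/t2z.png",cv2.resize(a,None,fx=5,fy=5,interpolation=0))
```

```text
[ 0.35797808 -0.13336526 32.58686525  1.38963641] [-0.4, 1.0, -1.3, 0.5, 0.4, -1.4, 0.2, -0.1, 0.0, 0.1, 0.3, -0.1, -1.1, 16.0]
top clip 0.47 227 247 202 212 [[0.5689 0.0601 0.03  ]]
scene clip 0.53 320 353 203 216 [[0.5872 0.0706 0.03  ]]
scene clip_eye 0.66 364 412 134 173 [[0.5562 0.3154 0.03  ]]
```

View pics/t2z.png

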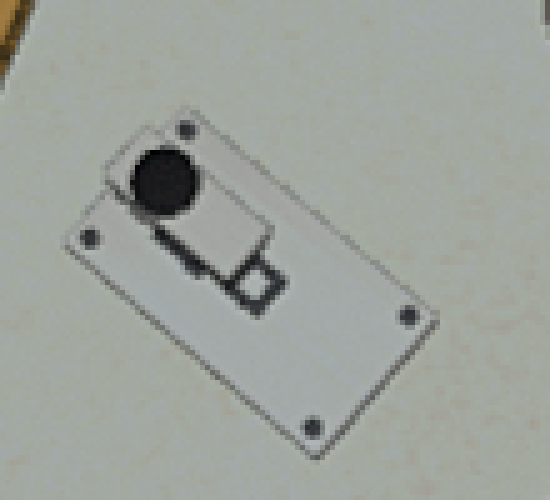

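The close-up of the top view shows the eye square centred at about (241.0, 206.2) in full-image pixels, with the clip running along the plate. Next I'll compute the eye and the plan.

```bash
cat >> h.py <<'E'
A=np.array([[0,-1,0],[-1,0,0],[0,0,-1.]]) # pick<-tool
GZ=.0112
def tool_for(tip,head,lean): # head: pick +x heading deg
    Rp=(R.from_euler("z",head,degrees=True)*R.from_euler("y",lean,degrees=True)).as_matrix()
    o=np.array(tip)-Rp@[.012,0,-.070]
    return o+Rp@[0,0,GZ],R.from_matrix(Rp@A)
E
python3 - <<'E'
from h import *
t=shot("top");st=np.array([.6035,.099])
for z in (.02,.032):
    e=on_plane(t,[[241.0,206.2]],z)[0];d=e[:2]-st;print(e.round(4),np.linalg.norm(d),np.degrees(np.arctan2(d[1],d[0]))-180)
big=np.array([.358,-.1334,32.6]);Rb=R.from_euler("z",-32.6,degrees=True).as_matrix()
for pull in (0,.02,.05):
  for lean in (42,38,30,20,10):
    for dh in (-20,0,20):
      h=229.4;hd=h+dh;u=np.array([np.cos(np.radians(h)),np.sin(np.radians(h))])
      tip=np.r_[st+u*(.051+pull),.026];p,Rt=tool_for(tip,hd,lean)
      G=np.array([[x,y,z] for x in np.linspace(-.037,.037,9) for y in np.linspace(-.094,.094,21) for z in np.linspace(-.084,-.25,12)])
      W=Rt.apply(G)+p; L=(W-[big[0],big[1],0])@Rb.T
      lo=np.array([-.035,-.036,0]);hi=np.array([.057,.036,.139])
      dd=np.linalg.norm(np.maximum(0,np.maximum(lo-L,L-hi)),axis=1).min();print(pull,lean,dh,"d",round(dd*1000),"zmin",round(W[:,2].min(),3),end=" | ")
  print()
E
```

```text
[0.5727 0.0616 0.02  ] 0.0484683538258135 -309.4235758458801
[0.5702 0.0603 0.032 ] 0.051074917663199236 -310.75142425391164
0 42 -20 d 11 zmin 0.094 | 0 42 0 d 11 zmin 0.094 | 0 42 20 d 34 zmin 0.094 | 0 38 -20 d 25 zmin 0.106 | 0 38 0 d 25 zmin 0.106 | 0 38 20 d 44 zmin 0.106 | 0 30 -20 d 56 zmin 0.128 | 0 30 0 d 55 zmin 0.128 | 0 30 20 d 69 zmin 0.128 | 0 20 -20 d 90 zmin 0.153 | 0 20 0 d 88 zmin 0.153 | 0 20 20 d 97 zmin 0.153 | 0 10 -20 d 120 zmin 0.174 | 0 10 0 d 117 zmin 0.174 | 0 10 20 d 122 zmin 0.174 | 
0.02 42 -20 d 0 zmin 0.094 | 0.02 42 0 d 0 zmin 0.094 | 0.02 42 20 d 24 zmin 0.094 | 0.02 38 -20 d 11 zmin 0.106 | 0.02 38 0 d 11 zmin 0.106 | 0.02 38 20 d 29 zmin 0.106 | 0.02 30 -20 d 40 zmin 0.128 | 0.02 30 0 d 38 zmin 0.128 | 0.02 30 20 d 52 zmin 0.128 | 0.02 20 -20 d 72 zmin 0.153 | 0.02 20 0 d 70 zmin 0.153 | 0.02 20 20 d 79 zmin 0.153 | 0.02 10 -20 d 102 zmin 0.174 | 0.02 10 0 d 99 zmin 0.174 | 0.02 10 20 d 104 zmin 0.174 | 
0.05 42 -20 d 0 zmin 0.094 | 0.05 42 0 d 0 zmin 0.094 | 0.05 42 20 d 14 zmin 0.094 | 0.05 38 -20 d 0 zmin 0.106 | 0.05 38 0 d 0 zmin 0.106 | 0.05 38 20 d 14 zmin 0.106 | 0.05 30 -20 d 16 zmin 0.128 | 0.05 30 0 d 14 zmin 0.128 | 0.05 30 20 d 26 zmin 0.128 | 0.05 20 -20 d 45 zmin 0.153 | 0.05 20 0 d 42 zmin 0.153 | 0.05 20 20 d 51 zmin 0.153 | 0.05 10 -20 d 76 zmin 0.174 | 0.05 10 0 d 72 zmin 0.174 | 0.05 10 20 d 77 zmin 0.174 |
```

Run:
```python
from h import *
u=np.array([np.cos(np.radians(229.3)),np.sin(np.radians(229.3)),0])
e=np.array([.5702,.0603,.04]);p,Rt=tool_for(e+u*.06+[0,0,.07],244,38);print(p);go(p,Rt)
```

```text
[ 0.51330447 -0.0216212   0.18137441]
turn [-0.5955, 0.2655, -0.7782] shift [0.6786, 0.193, 0.2218] rows>= 8.5
```

Emit:
{"fn": "play_rows", "kwargs": {"series": [-0.5955,0.2655,-0.778,0.6786,0.193,0.222,1,-0.5955,0.2655,-0.778,0.6786,0.193,0.222,1,-0.5955,0.2655,-0.778,0.6786,0.193,0.222,1,-0.5955,0.2655,-0.778,0.6786,0.193,0.222,1,-0.5955,0.2655,-0.778,0.6786,0.193,0.222,1,-0.5955,0.2655,-0.778,0.6786,0.193,0.222,1,-0.5955,0.2655,-0.778,0.6786,0.193,0.222,1,-0.5955,0.2655,-0.778,0.6786,0.193,0.222,1]}}

```text
clock: 5.92
eef_pos: [0.5115, -0.0146, 0.1824]
tcp_rot: [143.9, -0.8, 152.0]
wrist_force: [-0.8, -0.1, -2.5]
finger_gap: 0.026
grip_force: 54.5
```

Emit:
{"fn": "play_rows", "kwargs": {"series": [0,0,0,0,0,0,1,0,0,0,0,0,0,1]}}

```text
clock: 6.08
eef_pos: [0.5138, -0.0227, 0.1809]
tcp_rot: [144.1, -1.1, 151.0]
wrist_force: [0.6, -0.4, -1.8]
finger_gap: 0.0258
grip_force: 54.5
```

Run:
```python
from h import *
u=np.array([np.cos(np.radians(229.3)),np.sin(np.radians(229.3)),0])
e=np.array([.5702,.0603,.04]);p,Rt=tool_for(e+u*.06+[0,0,.07],244,38);print(r.get_state()["qpos"]);go(p,Rt)
p,Rt=tool_for(e,244,38);go(p,Rt)
w=shot("wrist");t=shot("top")
a=w["img"][:,:,::-1];b=cv2.resize(t["img"][150:290,190:330,::-1],None,fx=3,fy=3,interpolation=0)
T=tcp(r.get_state());tip=T[:3,:3]@A.T@(np.array([.012,0,-.07])-[0,0,GZ])+T[:3,3];print(tip)
for p_ in (w,t): print("tip px",proj(p_,[tip]),"eye px",proj(p_,[[.5702,.0603,.032]]))
cv2.imwrite("pics/w3.png",cv2.resize(np.hstack([a,b[:,:420]]),(0,0),fx=.8,fy=.8))
```

```text
[ 60.60644446  39.83341202 -63.06942541 127.78197463   3.73885172
  18.06179108  65.51312999]
turn [-0.034, 0.0157, -0.0516] shift [0.0025, 0.0021, 0.0002] rows>= 0.5
turn [-0.034, 0.0157, -0.0516] shift [-0.0312, 0.0187, 0.2276] rows>= 2.2
[0.53217277 0.01085982 0.10972949]
tip px [[266.37399329 215.19847332]] eye px [[273.81032138 200.02034939]]
tip px [[256.03581692 213.9036884 ]] eye px [[241.00312937 206.18634135]]
```

View pics/w3.png

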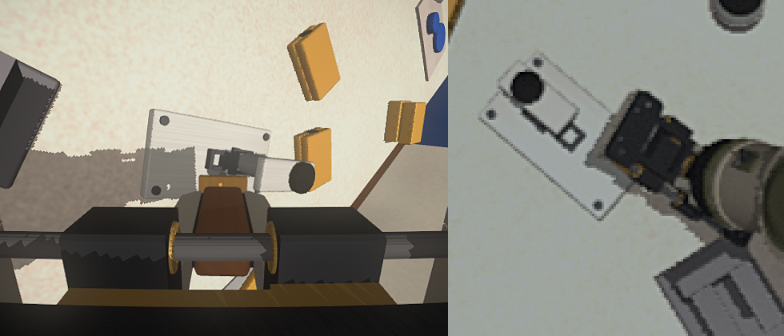

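Left panel, wrist: the eye is at about (267,197) full-image px and the collar hides the tip. Right panel, top: the gripper is beside the plate, clear of the clamp arm. I'll move nearer and check from the scene and wrist cameras.

Run:
```python
from h import *
u=np.array([np.cos(np.radians(229.3)),np.sin(np.radians(229.3)),0])
e=np.array([.5702,.0603,.04]);p,Rt=tool_for(e+u*.015+[0,0,.02],244,38);go(p,Rt)
```

```text
turn [-0.0369, 0.0193, -0.0481] shift [-0.0202, 0.015, 0.1684] rows>= 1.6
```

Emit:
{"fn": "play_rows", "kwargs": {"series": [-0.037,0.019,-0.048,-0.02,0.015,0.06,1,-0.037,0.019,-0.048,-0.02,0.015,0.12,1,-0.037,0.019,-0.048,-0.02,0.015,0.168,1,-0.037,0.019,-0.048,-0.02,0.015,0.168,1,-0.037,0.019,-0.048,-0.02,0.015,0.168,1,-0.037,0.019,-0.048,-0.02,0.015,0.168,1]}}

```text
clock: 6.68
eef_pos: [0.5424, 0.013, 0.1326]
tcp_rot: [142.0, 0.2, 154.2]
wrist_force: [-0.2, -0.3, -0.7]
finger_gap: 0.0262
grip_force: 54.5
```

Run:
```python
from h import *
u=np.array([np.cos(np.radians(229.3)),np.sin(np.radians(229.3)),0])
e=np.array([.5702,.0603,.04]);p,Rt=tool_for(e+u*.015+[0,0,.02],244,38);go(p,Rt)
print(r.get_state()["qpos"].round(1))
w=shot("wrist");s=shot("scene")
T=tcp(r.get_state());tip=T[:3,:3]@A.T@(np.array([.012,0,-.07])-[0,0,GZ])+T[:3,3];print(tip)
E=[[.5702,.0603,.032]];H=place([.6035,.099,49.3],np.array([[-.043,-.008,.032],[-.043,.008,.032],[-.059,.008,.032],[-.059,-.008,.032]]))
ims=[]
for p_,o in ((w,(200,150)),(s,(290,160))):
    c=p_["img"][o[1]:o[1]+80,o[0]:o[0]+100,::-1];c=cv2.resize(c,None,fx=4,fy=4,interpolation=0)
    P=lambda X:np.int32((proj(p_,X)-o+.5)*4)
    cv2.polylines(c,[P(H)],True,(0,0,255),1);cv2.circle(c,[int(x) for x in P([tip])[0]],4,(0,255,0),1);ims.append(c);print(P(H).tolist(),P([tip]))
cv2.imwrite("pics/w4.png",np.hstack(ims))
```

```text
turn [-0.0003, 0.0003, 0.0042] shift [-0.0012, -0.0025, 0.0019] rows>= 0.0
[ 52.7  45.4 -58.2 127.9   6.6  10.8  66.5]
[0.56027568 0.04890291 0.06118053]
[[258, 274], [272, 204], [214, 196], [200, 268]] [[259 257]]
[[162, 204], [159, 183], [133, 184], [136, 205]] [[126 165]]
```

View pics/w4.png

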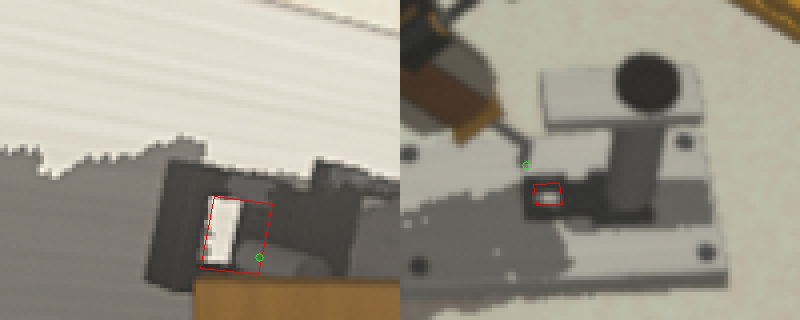

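The scene crop (right) shows the hook tip at about (526,165) under the green mark and the eye inside the red square at about (548,194). The wrist crop agrees too, so the model is good to about 1–2 mm. I'll advance above the eye, then down.

Run:
```python
from h import *
e=np.array([.5702,.0603,.041]);p,Rt=tool_for(e,244,38);go(p,Rt)
e[2]=.026;p,Rt=tool_for(e,244,38);go(p,Rt)
```

```text
turn [0.0004, 0.0009, 0.0035] shift [-0.01, -0.0023, 0.0622] rows>= 0.6
turn [0.0004, 0.0009, 0.0035] shift [-0.0099, -0.0254, 0.0918] rows>= 0.9
```

Emit:
{"fn": "play_rows", "kwargs": {"series": [0,0,0,-0.005,0,0.03,1,0,0,0,-0.01,-0.0023,0.062,1,0,0,0,-0.01,-0.0023,0.062,1,0,0,0,-0.01,-0.0023,0.062,1]}}

```text
clock: 7.12
eef_pos: [0.5519, 0.0243, 0.1117]
tcp_rot: [141.9, 0.1, 154.2]
wrist_force: [0.2, -0.5, -1.9]
finger_gap: 0.0259
grip_force: 54.5
```

Run:
```python
from h import *
s=r.get_state();print(s["qpos"].round(1),s["wrist_force"].round(1))
e=np.array([.5702,.0603,.041]);p,Rt=tool_for(e,244,38);go(p,Rt)
e[2]=.026;p,Rt=tool_for(e,244,38);go(p,Rt)
```

```text
[ 49.4  47.1 -55.6 127.9   7.3   7.9  65.9] [ 0.2 -0.5 -1.9]
turn [0.0012, -0.0011, 0.0029] shift [-0.0017, 0.0007, -0.0015] rows>= 0.0
turn [0.0012, -0.0011, 0.0029] shift [-0.0017, -0.0225, 0.028] rows>= 0.3
```

Emit:
{"fn": "play_rows", "kwargs": {"series": [0,0,0,-0.0017,-0.0075,0.009,1,0,0,0,-0.0017,-0.015,0.019,1,0,0,0,-0.0017,-0.0225,0.028,1,0,0,0,-0.0017,-0.0225,0.028,1,0,0,0,-0.0017,-0.0225,0.028,1]}}

```text
clock: 7.53
eef_pos: [0.5523, 0.0241, 0.0967]
tcp_rot: [141.9, 0.0, 154.2]
wrist_force: [-0.7, -0.9, -0.9]
finger_gap: 0.0259
grip_force: 54.5
```

Run:
```python
from h import *
s=r.get_state();print(s["qpos"].round(1),s["wrist_force"].round(1))
e=np.array([.5702,.0603,.026]);p,Rt=tool_for(e,244,38);go(p,Rt)
u=np.array([np.cos(np.radians(229.3)),np.sin(np.radians(229.3)),0])
for d,h,l in ((.012,244,38),(.022,244,36),(.035,244,32),(.05,244,27),(.062,244,24)):
    print(d);p,Rt=tool_for(e+u*d,h,l);go(p,Rt)
s=shot("scene");a=cv2.resize(s["img"][160:240,280:380,::-1],None,fx=5,fy=5,interpolation=0);cv2.imwrite("pics/s5.png",a)
```

```text
[ 48.6  48.4 -54.3 128.2   9.1   6.4  65.2] [-0.7 -0.9 -0.9]
turn [0.0016, -0.0018, 0.0025] shift [-0.0006, 0.0009, -0.0016] rows>= 0.0
0.012
turn [0.0016, -0.0018, 0.0025] shift [0.0071, -0.0219, -0.0195] rows>= 0.3
0.022
turn [0.035, -0.0017, 0.0025] shift [0.0135, -0.0339, -0.0332] rows>= 0.5
0.035
turn [0.1016, -0.0017, 0.0026] shift [0.0218, -0.0446, -0.0495] rows>= 0.9
0.05
turn [0.185, -0.0015, 0.0026] shift [0.0314, -0.056, -0.0666] rows>= 1.6
0.062
turn [0.235, -0.0015, 0.0027] shift [0.039, -0.0688, -0.0807] rows>= 2.0
```

View pics/s5.png

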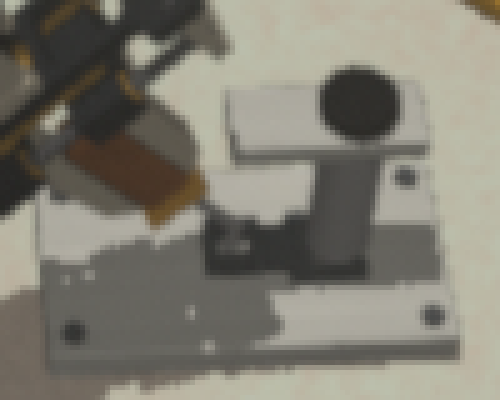

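The hook is inside the eye, at about (232,235) in the crop. Pulling slowly now.

Emit:
{"fn": "play_rows", "kwargs": {"series": [0,0,0,0.0018,-0.0055,-0.0049,1,0,0,0,0.0036,-0.011,-0.0098,1,0,0,0,0.0054,-0.0165,-0.0146,1,0,0,0,0.0071,-0.0219,-0.0195,1]}}

```text
clock: 7.92
eef_pos: [0.547, 0.0156, 0.0991]
tcp_rot: [141.7, 0.3, 154.2]
wrist_force: [6.6, 7.4, -2.7]
finger_gap: 0.0257
grip_force: 54.5
```

Run:
```python
from h import *
s=r.get_state();print(s["qpos"].round(1),s["wrist_force"].round(1))
e=np.array([.5702,.0603,.026])
u=np.array([np.cos(np.radians(229.3)),np.sin(np.radians(229.3)),0])
for d,h,l in ((.012,244,38),(.022,244,37),(.035,244,33),(.05,244,28),(.062,244,24)):
    print(d);p,Rt=tool_for(e+u*d,h,l);go(p,Rt)
```

```text
[ 50.2  48.4 -55.  128.6   9.5   6.7  65.7] [ 6.6  7.4 -2.7]
0.012
turn [0.0048, 0.0019, 0.0049] shift [0.0046, -0.0063, 0.0005] rows>= 0.1
0.022
turn [0.0214, 0.002, 0.0049] shift [0.0109, -0.0217, -0.0139] rows>= 0.3
0.035
turn [0.0881, 0.0021, 0.0048] shift [0.0192, -0.0323, -0.0305] rows>= 0.7
0.05
turn [0.1714, 0.0023, 0.0047] shift [0.0288, -0.0435, -0.048] rows>= 1.4
0.062
turn [0.2381, 0.0025, 0.0046] shift [0.0364, -0.0529, -0.0609] rows>= 2.0
```

Emit:
{"fn": "play_rows", "kwargs": {"series": [0.005,0,0.005,0.004,-0.008,-0.004,1,0.01,0,0.005,0.007,-0.013,-0.008,1,0.015,0.002,0.005,0.009,-0.018,-0.011,1,0.021,0.002,0.005,0.011,-0.022,-0.014,1,0.021,0.002,0.005,0.011,-0.022,-0.014,1]}}

```text
clock: 8.33
eef_pos: [0.5359, 0.007, 0.0966]
tcp_rot: [143.2, -0.2, 154.0]
wrist_force: [0.3, 0.6, -1.6]
finger_gap: 0.0259
grip_force: 54.5
```

Run:
```python
from h import *
s=r.get_state();print(s["qpos"].round(1),s["wrist_force"].round(1))
e=np.array([.5702,.0603,.026])
u=np.array([np.cos(np.radians(229.3)),np.sin(np.radians(229.3)),0])
for d,h,l in ((.022,244,37),(.035,244,33),(.05,244,28),(.062,244,24)):
    print(d);p,Rt=tool_for(e+u*d,h,l);go(p,Rt)
s=shot("scene");a=cv2.resize(s["img"][160:240,280:380,::-1],None,fx=5,fy=5,interpolation=0);cv2.imwrite("pics/s6.png",a)
```

```text
[ 50.3  47.4 -54.1 129.2   9.5   7.5  65.5] [ 0.3  0.6 -1.6]
0.022
turn [-0.0038, -0.0034, -0.0021] shift [-0.0048, 0.0069, 0.0007] rows>= 0.1
0.035
turn [0.0629, -0.0035, -0.002] shift [0.0035, -0.0042, -0.0156] rows>= 0.5
0.05
turn [0.1462, -0.0036, -0.0018] shift [0.0131, -0.016, -0.0328] rows>= 1.2
0.062
turn [0.2129, -0.0036, -0.0017] shift [0.0207, -0.0257, -0.0454] rows>= 1.8
```

View pics/s6.png

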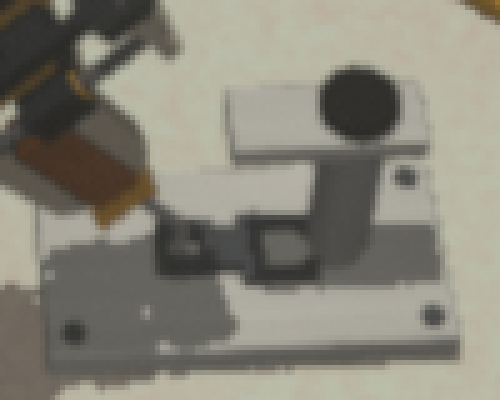

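The clip has come free: the jaws are clear of the groove at about (285,245), and the hook is still in the eye at about (185,235). Pulling on, with the lean easing.

Emit:
{"fn": "play_rows", "kwargs": {"series": [0.02,-0.003,-0.002,0,0,-0.006,1,0.06,-0.0035,-0.002,0.0035,-0.0042,-0.0156,1,0.09,-0.0035,-0.002,0.007,-0.008,-0.022,1,0.12,-0.0035,-0.002,0.01,-0.012,-0.028,1,0.146,-0.0036,-0.002,0.0131,-0.016,-0.0328,1,0.18,-0.0036,-0.002,0.017,-0.021,-0.039,1,0.213,-0.0036,-0.002,0.0207,-0.0257,-0.0454,1,0.213,-0.0036,-0.002,0.0207,-0.0257,-0.0454,1]}}

```text
clock: 9.05
eef_pos: [0.5211, -0.0049, 0.1065]
tcp_rot: [156.0, 0.2, 154.2]
wrist_force: [0.8, 0.7, -0.8]
finger_gap: 0.0258
grip_force: 54.5
```

Run:
```python
from h import *
s=r.get_state();print(s["qpos"].round(1),s["wrist_force"].round(1))
e=np.array([.5702,.0603,.026])
u=np.array([np.cos(np.radians(229.3)),np.sin(np.radians(229.3)),0])
for d,z in ((.062,0),(.060,0),(.059,.04),(.059,.12)):
    print(d,z);p,Rt=tool_for(e+u*d+[0,0,z],244,24);go(p,Rt)
s=shot("scene");a=cv2.resize(s["img"][160:240,280:380,::-1],None,fx=5,fy=5,interpolation=0);cv2.imwrite("pics/s7.png",a)
```

```text
[ 38.3  36.9 -42.7 128.6   8.7  13.   59.9] [ 0.8  0.7 -0.8]
0.062 0
turn [-0.0008, 0.0017, 0.0038] shift [0.0006, -0.0058, 0.0015] rows>= 0.1
0.06 0
turn [-0.0008, 0.0017, 0.0038] shift [-0.0007, -0.0014, 0.0034] rows>= 0.0
0.059 0.04
turn [-0.0008, 0.0017, 0.0038] shift [-0.0017, 0.0415, -0.087] rows>= 0.9
0.059 0.12
turn [-0.0008, 0.0017, 0.0038] shift [-0.0023, 0.1227, -0.2697] rows>= 2.8
```

View pics/s7.png

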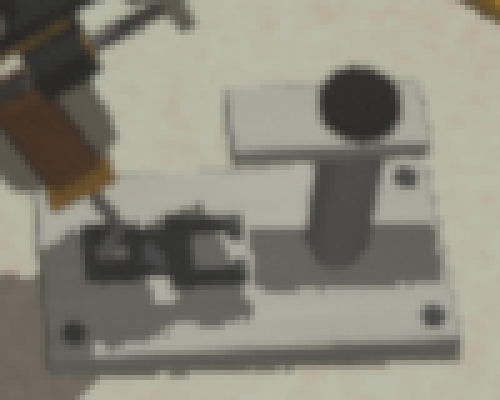

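The clip lies flat on the plate. Its jaw ends are at about (245,250) and the spindle edge is at about (310,240), which is a gap of 25–30 mm. I'll back off slightly and lift the hook straight out.

Emit:
{"fn": "play_rows", "kwargs": {"series": [0,0,0,-0.0013,0.0044,0.0019,1,0,0,0,-0.0013,0.0044,0.0019,1,0,0,0,-0.0014,0.012,-0.0152,1,0,0,0,-0.0015,0.0247,-0.0438,1,0,0,0,-0.0016,0.0451,-0.0895,1,0,0,0,-0.002,0.0858,-0.1809,1,0,0,0,-0.002,0.1265,-0.272,1,0,0,0,-0.002,0.1265,-0.272,1]}}

```text
clock: 9.77
eef_pos: [0.5248, -0.0045, 0.2311]
tcp_rot: [155.8, 0.4, 154.0]
wrist_force: [1.3, -0.7, -1.0]
finger_gap: 0.0263
grip_force: 54.5
```

Run:
```python
from h import *
s=shot("scene");a=cv2.resize(s["img"][160:240,280:380,::-1],None,fx=5,fy=5,interpolation=0);cv2.imwrite("pics/s8.png",a)
old=cv2.imread("pics/s7.png")[:,:,::-1]
d=np.abs(a.astype(int)-cv2.imread("pics/s7.png")).sum(2)[200:300:5,60:260:5]>60;print(d.sum(),d.sum(0).tolist())
go([.5126,-.3041,.28],R.from_euler("xyz",[180,0,105.5],degrees=True));print(r.get_state()["wrist_force"].round(1))
```

```text
238 [6, 8, 8, 8, 7, 1, 3, 5, 6, 8, 7, 5, 0, 0, 0, 0, 0, 3, 8, 10, 8, 6, 5, 5, 4, 4, 3, 5, 5, 6, 6, 4, 7, 9, 7, 9, 13, 18, 14, 7]
turn [0.3802, -0.1649, 0.796] shift [-0.3039, -0.5715, -0.3957] rows>= 7.5
[-0.7 -0.  -1.4]
```

Emit:
{"fn": "play_rows", "kwargs": {"series": [0.38,-0.165,0.796,-0.304,-0.5715,-0.396,1,0.38,-0.165,0.796,-0.304,-0.5715,-0.396,1,0.38,-0.165,0.796,-0.304,-0.5715,-0.396,1,0.38,-0.165,0.796,-0.304,-0.5715,-0.396,1,0.38,-0.165,0.796,-0.304,-0.5715,-0.396,1,0.38,-0.165,0.796,-0.304,-0.5715,-0.396,1,0.38,-0.165,0.796,-0.304,-0.5715,-0.396,1,0.38,-0.165,0.796,-0.304,-0.5715,-0.396,1]}}

```text
clock: 10.48
eef_pos: [0.5106, -0.3101, 0.2763]
tcp_rot: [-179.5, 0.1, 104.9]
wrist_force: [0.3, -0.6, -1.8]
finger_gap: 0.0259
grip_force: 54.5
```

Emit:
{"fn": "play_rows", "kwargs": {"series": [0,0,0,0,0,0,1,0,0,0,0,0,0,1,0,0,0,0,0,0,1]}}

```text
clock: 10.73
eef_pos: [0.5112, -0.3021, 0.2753]
tcp_rot: [-179.7, -0.3, 105.8]
wrist_force: [-0.6, -0.4, -1.3]
finger_gap: 0.0261
grip_force: 54.5
```

Run:
```python
from h import *
go([.5126,-.3041,.24],R.from_euler("xyz",[180,0,105.5],degrees=True))
t=shot("top");s=shot("scene");st=[.6035,.099,49.4]
# dark mask on plate, in stand coords
for n,p in (("top",t),("scene",s)):
    g=np.mgrid[-140:50:2,-50:50:2].reshape(2,-1).T/1000
    P=proj(p,place(st,np.c_[g,np.full(len(g),.03)])).round().astype(int)
    v=p["img"][P[:,1],P[:,0]].sum(1)<200
    m=g[v&(g[:,0]<-20)]
    print(n,len(m),m.min(0),m.max(0),m.mean(0))
    X=np.array([[1]]);
    im=v.reshape(95,50)
    print("\n".join("".join("#" if b else "." for b in row) for row in im.T[10:40]))
# pick in hand seen by scene: predicted tip & detection
T=tcp(r.get_state());tip=T[:3,:3]@A.T@(np.array([.012,0,-.07])-[0,0,GZ])+T[:3,3];print("tip",tip,proj(s,[tip]))
print([(round(d["score"],2),(np.array(d["rect"])*[560,420,560,420]).round()) for d in r.look_for(s,"pick")])
cv2.imwrite("pics/s9.png",s["img"][:,:,::-1])
```

```text
turn [-0.0049, -0.0049, 0.0047] shift [-0.0062, 0.0025, 0.0883] rows>= 0.8Traceback (most recent call last):
  File "<stdin>", line 10, in <module>
    return umr_minimum(a, axis, None, out, keepdims, initial, where)
ValueError: zero-size array to reduction operation minimum which has no identity
```

Run:
```python
from h import *
go([.5126,-.3041,.24],R.from_euler("xyz",[180,0,105.5],degrees=True))
t=shot("top");s=shot("scene");st=[.6035,.099,49.4]
for n,p in (("top",t),("scene",s)):
    g=np.mgrid[-144:56:4,-54:56:4].reshape(2,-1).T/1000
    P=proj(p,place(st,np.c_[g,np.full(len(g),.028)])).round().astype(int)
    v=p["img"][P[:,1],P[:,0]].sum(1).reshape(50,28);lv=np.clip(v//60,0,9)
    print(n);print("\n".join("".join(map(str,c)) for c in lv.T[::-1]))
T=tcp(r.get_state());tip=T[:3,:3]@A.T@(np.array([.012,0,-.07])-[0,0,GZ])+T[:3,3];print("tip",tip,proj(s,[tip]))
print([(round(d["score"],2),(np.array(d["rect"])*[560,420,560,420]).round().tolist()) for d in r.look_for(s,"pick")])
```

```text
turn [-0.0047, -0.0041, 0.0039] shift [-0.0054, 0.0027, 0.0895] rows>= 0.9
top
47778665656567765566777756677778667777887777788877
58967888888888888888888888888888888888888888884588
58636888888888888888888888888888888888888888852377
47324888888888888888888888888888888888888888842257
68636888888888888888888888888888888888888888875677
58888888888888888888888888888888888888888888888887
58888888888888888888888888888888888888888888888887
58888888888888888888888888888888888888888888888887
58888888888888884788897878888888888888888888888888
58888887888888862434342326888888788878777887778788
58888722344338753334556426675444335422123554444347
58888822522233333327888658735556774556778542226755
58888834867332333326888889738888888888884411110278
57888626889432333336888888738888888888871111111017
57888626888533333335888888737888888888851111111105
58888725668432333335888757727888888888831111111106
68888722223232253335888422547888888888601111111104
68888756677458893233322223638888888888721111111113
68888888888888886663667868448888888888840111111102
68888888888888888888888888648888888888862011111008
5
[... 1321 characters left out ...]
444444458
78888665566678843333333336444444444444444444444468
78888887788888854566644367544445555444444445555577
88888888888888877788888888655556656666665556666678
88888888888888888888888888888878878888888888788888
78888888888888888888888888888888888888888888888888
78878888888888888888888888888888888888888888887788
68467888888888888888888888888888888888888888775578
87434888888888888888888888888888888888888888763478
77435888888888888888888888888888888888888888843587
78878888888888888888888888888888888888888888776788
tip [ 0.49935965 -0.30605565  0.19512532] [[176.92248279 239.48898311]]
[(0.96, [124.0, 265.0, 59.0, 16.0]), (0.68, [144.0, 354.0, 69.0, 26.0]), (0.65, [170.0, 223.0, 19.0, 32.0])]
```

Run:
```python
from h import *
st=r.get_state();s=shot("scene");T=tcp(st)
W=lambda X:((np.array(X)-[0,0,GZ])@A)@T[:3,:3].T+T[:3,3]
col=proj(s,W([[x,y,z] for x in(-.017,.017) for y in (-.017,.017) for z in (0,.005)]));print("collar pred",col.min(0),col.max(0))
print("shank pts",proj(s,W([[0,0,-.02],[0,0,-.04],[0,0,-.058],[.012,0,-.07]])).round(1).tolist())
h=cv2.cvtColor(s["img"],cv2.COLOR_RGB2HSV);x0,y0=np.int32(col.min(0)-12);x1,y1=np.int32(col.max(0)+12)
m=(h[...,1]>150)&(h[...,0]>12)&(h[...,0]<25)&(h[...,2]>110);v,u=np.nonzero(m[y0:y1,x0:x1]);print("collar seen",u.min()+x0,v.min()+y0,u.max()+x0,v.max()+y0)
g=s["img"].astype(int).sum(2)//77
c=np.int32(proj(s,W([[0,0,-.04]]))[0]);print(c)
for row in range(c[1]-14,c[1]+16): print(row,"".join(map(str,g[row,c[0]-16:c[0]+17])))
```

```text
collar pred [162.42478742 209.48236946] [188.79758088 231.77282865]
shank pts [[177.6, 227.5], [179.3, 233.5], [180.7, 238.8], [176.8, 239.6]]Traceback (most recent call last):
  File "<stdin>", line 7, in <module>
    return umr_minimum(a, axis, None, out, keepdims, initial, where)
ValueError: zero-size array to reduction operation minimum which has no identity
```

Run:
```python
from h import *
s=shot("scene");h=cv2.cvtColor(s["img"],cv2.COLOR_RGB2HSV)
sub=h[200:246,155:195];g=s["img"].astype(int).sum(2)//80
for i in range(46): print(200+i,"".join(map(str,g[200+i,155:195]))," ","".join(chr(97+min(25,int(x)//10)) for x in sub[i,:,1]))
```

```text
200 3321111111111111111111111111111111111111   eedcbbbbbbbbbbbbbbdhjjhdccccbaaaaaaaabaa
201 4322111111111111111222111121111111111111   deedccbbcabbcbbbbdhklmkgbcdcbbaabaaaabba
202 4322111111111111112222111222111111112221   deeecbcbcbbbbbbbchkkjjjgcdedbaaaaaaaabbb
203 5332111111111111122211112222111111112222   cdedcbbcbbcbbbbbfkliedfdcedcbaaaaaaaabba
204 6432211111111111122211112222111111112221   cdedcccccbcbcbbchlkfcbcbdddcbaaaaaabaaab
205 6533222111111111122221111221111111111211   ccddedcccccbbcbdjlidbabbcbdcbaaaaaaaaaaa
206 6543322211111111122212212111111111111111   ccddeeeffecbcbbdjljecbbbbbbcbbbbbaaabaaa
207 6643332211111111122222212111111111111111   ccdeeeegihfedcbeiklifdbbabbbbbbcbaaaaaaa
208 6653333221111111112222222212111111111111   ccdeeeefjkjigddceijhfedbbbbabbbbcbaaaaaa
209 6654333222211111111222222221111111111111   cddddeefikkljhfecffeeedddbbbbbbbccccbaaa
210 6665333222222111112233332222221122211111   dddddeeehkllkkihfeeeeeedddccbbbbbddcbbab
211 6665333322222221112233333222222222222111   dddddeeefjkllkkkjihfeeeeedddccbbcdeddcbc
212 6666433322222222222233333222222222332211
[... 2247 characters left out ...]
 6666666666666666666543322235666666666666   ccccccccddddddccddddccbbbbcdddcccddddccc
239 6666666666666666666533223345666666666666   ccccccccdddddcccdddcbbbbbbcccccccddddccc
240 6666666666666666666543334456666666666666   cccccccccccccccccccccccccccccdccddddccdc
241 6666666666666666666655555666666666666666   cccccccccccccccccccccccccccccdddccccccdd
242 6666666666666666666666666666666666666666   cccccccccccccdccccccccccddddddddccccccdd
243 6666666666666666666666666666666666666666   ccccccccccccdddccdcccccdddddddddddccccdd
244 6666666666666666666666666666666666666666   cccdcccccccccccccccccccccddddddddddccccd
245 6666666666666666666666666666666666666666   cccccccccccccccdddcccddcccdcdddddddccccd
```

The shank and collar appear within about 1 px of prediction, so the pick has not slipped. Lowering it into the fork.

Emit:
{"fn": "play_rows", "kwargs": {"series": [-0.005,-0.004,0.004,-0.0055,0.0027,0.06,1,-0.005,-0.004,0.004,-0.0055,0.0027,0.12,1,-0.005,-0.004,0.004,-0.0055,0.0027,0.16,1,-0.005,-0.004,0.004,-0.0055,0.0027,0.16,1,-0.005,-0.004,0.004,-0.0055,0.0027,0.16,1]}}

```text
clock: 11.5
eef_pos: [0.5127, -0.3053, 0.2122]
tcp_rot: [-180.0, 0.0, 105.4]
wrist_force: [-0.2, -0.1, -0.1]
finger_gap: 0.0255
grip_force: 54.5
```

Run:
```python
from h import *
go([.5126,-.3041,.1125],R.from_euler("xyz",[180,0,105.5],degrees=True))
```

```text
turn [-0.0003, 0.0004, -0.0021] shift [0.003, 0.0005, 0.2493] rows>= 2.4
```

Emit:
{"fn": "play_rows", "kwargs": {"series": [0,0,-0.002,0.003,0.0005,0.04,1,0,0,-0.002,0.003,0.0005,0.08,1,0,0,-0.002,0.003,0.0005,0.12,1,0,0,-0.002,0.003,0.0005,0.16,1,0,0,-0.002,0.003,0.0005,0.2,1,0,0,-0.002,0.003,0.0005,0.235,1,0,0,-0.002,0.003,0.0005,0.249,1,0,0,-0.002,0.003,0.0005,0.249,1]}}

```text
clock: 12.17
eef_pos: [0.5132, -0.3044, 0.1129]
tcp_rot: [180.0, 0.1, 105.5]
wrist_force: [-0.0, 0.2, -1.0]
finger_gap: 0.0257
grip_force: 54.5
```

Run:
```python
from h import *
print(r.get_state()["wrist_force"]);go([.5126,-.3041,.1113],R.from_euler("xyz",[180,0,105.5],degrees=True))
```

```text
[-0.01565905  0.23813208 -1.01607313]
turn [0.0004, 0.0014, -0.0004] shift [0.0012, -0.0011, 0.0041] rows>= 0.0
```

Emit:
{"fn": "play_rows", "kwargs": {"series": [0,0,0,0.001,-0.001,0.004,1,0,0,0,0.001,-0.001,0.004,1,0,0,0,0.001,-0.001,0.004,1]}}

```text
clock: 12.42
eef_pos: [0.513, -0.3044, 0.1124]
tcp_rot: [179.9, 0.2, 105.5]
wrist_force: [0.0, -0.4, -1.0]
finger_gap: 0.026
grip_force: 54.5
```

Emit:
{"fn": "play_rows", "kwargs": {"series": [0,0,0,0,0,0,0.2,0,0,0,0,0,0,0,0,0,0,0,0,0,-0.2,0,0,0,0,0,0,-0.4,0,0,0,0,0,0,-0.6,0,0,0,0,0,0,-1,0,0,0,0,0,0,-1,0,0,0,0,0,0,-1]}}

```text
clock: 13.08
eef_pos: [0.5124, -0.3041, 0.1113]
tcp_rot: [180.0, 0.1, 105.5]
wrist_force: [-1.1, 0.5, 0.6]
finger_gap: 0.0741
grip_force: 0.0
```

Emit:
{"fn": "play_rows", "kwargs": {"series": [0,0,0,0,0,0,-1,0,0,0,0,0,0,-1,0,0,0,0,0,-0.05,-1,0,0,0,0,0,-0.12,-1,0,0,0,0,0,-0.22,-1,0,0,0,0,0,-0.32,-1,0,0,0,0,0,-0.45,-1,0,0,0,0,0,-0.47,-1]}}

```text
clock: 13.75
eef_pos: [0.5137, -0.3041, 0.3047]
tcp_rot: [179.7, 0.3, 105.5]
wrist_force: [0.1, 0.6, 0.3]
finger_gap: 0.0931
grip_force: 0.0
```

Run:
```python
from h import *
s=shot("scene");t=shot("top")
a=cv2.imread("pics/scene0.png")[:,:,::-1].astype(int);b=s["img"].astype(int)
d=np.abs(a-b).sum(2)>90
print("rack area diff",d[235:320,165:230].sum(),"of",85*65)
v,u=np.nonzero(d[235:320,165:230]);print((u.min()+165,u.max()+165,v.min()+235,v.max()+235) if len(u) else "")
for l in ("pick","clip","jar","mould_a"): print(l,[(round(x["score"],2),(np.array(x["rect"])*[560,420,560,420]).round().tolist()) for x in r.look_for(s,l)])
w=shot("wrist");w1=np.load("w1.npy",allow_pickle=True).item()
print("wrist diff",(np.abs(w["img"].astype(int)-w1["img"])[130:225,230:340].sum(2)>90).sum(),r.get_state()["eef_pos"])
```

```text
rack area diff 1131 of 5525
(np.int64(179), np.int64(229), np.int64(235), np.int64(310))
pick [(0.93, [186.0, 260.0, 27.0, 37.0]), (0.88, [146.0, 353.0, 68.0, 24.0]), (0.55, [125.0, 266.0, 62.0, 18.0])]
clip [(0.83, [316.0, 212.0, 31.0, 12.0])]
jar [(0.72, [318.0, 305.0, 30.0, 39.0]), (0.72, [188.0, 259.0, 25.0, 30.0])]
mould_a [(0.75, [390.0, 153.0, 46.0, 45.0]), (0.74, [420.0, 201.0, 46.0, 46.0])]
wrist diff 768 [ 0.51154248 -0.30362092  0.29772499]
```

```bash
python3 -c "
from rig import r
print(r.hand_in())"
```

```text
the job is handed in; nothing more can be done
None
```

The clip is out of its groove and lying flat on the base plate, about 26 mm clear of the spindle. The pick is hanging upright in its rack again, and I handed the job in at about 14 s without being told how it was judged.

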